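# Eject the ring from its spring holder

### The job

Of the two ejector holders on the bench, work the one that holds the round ring: push its spring slide all the way in so that the ring is driven out of the channel and drops flat into the catch tray at the end, then let the slide spring back out. Do not lift the ring out by hand, and leave the square plate in the other holder where it is.

Things in the scene. Friction and masses are not known exactly. Their poses are not given: they have to be found in the camera images.
- ring_holder: Fixed dark steel holder with the ring (a like one with a square plate stands beside it). Origin: bench top, under the ring's start; x = the way the ring leaves, about away from the robot; z up. Block x -100 to 34 mm, 90 wide, channel floor 20 mm up, walls 40 mm high from x -30 to 34. Then the steel catch tray: inside x 34 to 135, 84 mm wide, floor 6, rim 30 mm up. Slide tab: see ring_slide.
- ring_slide (a joint): Its spring slide: metres pushed along holder +x; 0 rest, 0.07 end stop. Upright aluminium tab, at rest x -110 (pushing face, robot side) to -98 mm, 36 mm wide about y = 0, 25 to 69 mm above the bench; behind it nothing rises above 20 mm. Spring 1.5 N at rest, 5 N at the stop, up to 3 N more as the ring passes spring noses; returns by itself. Ring is clear of the channel at about 0.064.
- ring_center (a point): Centre (half-way up) of the plain aluminium ring, 50 mm outside, 26 mm hole, 14 mm high, 55 g, lying flat in its holder's channel; z = ring's axis. Flat in the catch tray the centre is 13 mm above the bench. A loose ring of the same kind lies elsewhere on the bench and is not meant.
- plate_center (a point): Centre (half-way up) of the aluminium plate in the other holder, 46 mm square with cut corners, 14 mm high. It must stay there.
There are look-alikes about, which are no part of the job. Leave any pink look-alike of the part that bears ring_center alone.

How it is judged:
On the way:
1. the slide of the ring's holder is pushed in by more than 60 mm (value of joint ring_slide above 0.06 m), for 0.05 s.
At the end, for the whole second after the job is handed in: The ring lies flat (within 10 degrees) on the floor of its holder's catch tray, its centre less than 18 mm above the bench; the slide has sprung back to within 10 mm of rest; the square plate is within 12 mm of where it started (x of ring_center in the frame of ring_holder between 0.054 and 0.116 m and y of ring_center in the frame of ring_holder between -0.023 and 0.023 m and z of ring_center in the frame of ring_holder below 0.018 m and angle between the z axis of ring_center and the z axis of ring_holder, either way round below 0.175 rad and value of joint ring_slide below 0.01 m and distance of plate_center from where it was at the start of the episode below 0.012 m); the robot touches nothing.
It fails at once if the square plate is shifted by more than 12 mm (distance of plate_center from where it was at the start of the episode above 0.012 m).
It fails at once if the ring is lifted (its centre more than 70 mm above the bench) (height (world z) of ring_center above 0.07 m).
It also fails if it takes over 29 s, if anything falls off the work surface, if the arm or the gripper's body presses on something with over 40 N, if the wrist force passes 120 N, or if a joint passes its speed limit or range.

### The arm

A 7-joint arm with a two-finger parallel gripper is mounted at the origin on the work surface. World frame = base frame: x ahead of the robot, y to its left, z up, the work surface at z = 0. Lengths are in m, angles in rad, forces in N, time in s.
With the tool pointing down it reaches from about 0.425 to 0.8 m from the base axis. Payload 8.3 kg.
Tool frame: the origin (TCP) lies at the very end of the fingers, on their centre line; the grasp point (between the pads) lies 19 mm behind it; z points along the fingers, y is the line along which they close (so a half turn about z gives the same grasp; the last joint's range is limited). The gripper opens to 85 mm and grips with 20 to 120 N. Pads are 22 mm wide; open, the fingers measure 114 mm over their backs; the gripper's body (76 mm by 85 mm) begins 54 mm behind the grasp point. The pads swing forward as they close: fully open they stand 13 mm farther back than shut.
Start: joints at [1.207, 0.383, 0.016, 1.37, -0.006, 1.388, -0.046], TCP at [0.185, -0.597, 0.231] pointing down, gripper open.
Joint ranges: [-2.95, 2.95], [-0.25, 2.06], [-1.52, 1.56], [0.18, 2.33], [-1.44, 4.58], [0.02, 2.06], [-3.01, 3.01]. Speed limits (rad/s): [2.39, 2.39, 3.01, 3.01, 3.14, 3.14, 3.14].

### API

Orientations are given as a 3x3 rotation matrix whose columns are the frame's x, y, z axes.
In Python, from plant import * gives the robot as it stands.
- The arm moves only by the tool send_rows, never from a script. Its argument "steps" is text: rows parted by semicolons, each of 4 numbers parted by spaces: the shift along the tool's x, y, z in mm, then the turn about the tool's z in rad. In form: dx dy dz twist; .... A call has exactly 10 rows; each row is the pose to reach, as a shift and turn from the pose commanded when the call began, along the tool's axes at that moment; what a row does not reach only later rows make up. A row lasts 1/8 s, in which the tool goes at most 62.5 mm and 10.7 degrees, less where a joint would pass 70% of its speed; a pose out of reach is approached as far as the arm can. A call with a gripper value outside its range is refused whole. "claw" is the finger opening in mm, from 0 to 85.4, set as the call begins (left out, the last holds). The fingers move at their own pace and stop on an object; "newtons" is the grip in N (left out, the last holds). Time passes only in rows, so rows that repeat a pose let the fingers close, or fill a call up. It gives the time, the measured TCP pose, the force, the opening and the grip force at its end, in the units of the state.
- sense(): the state, without advancing time (a new reading comes with each control period).
- get_image(name): name is "side" or "top" or "wrist"; returns the picture (420x560x3 uint8, blue, green, red); there is no depth.
- get_calibration(name): a dict with "camera_matrix" (3x3 intrinsics, pixels), "extrinsics" (4x4, takes a point from world to camera coordinates). Camera axes: x right, y up, looking along -z (the intrinsics and any distortion apply to the point x, -y, -z); pixel columns grow to the right and rows downward; lengths in m; the calibration is good to about 2 mm. A picture is of the moment at which its call begins: read the wrist's pose just before it. get_calibration takes no time and is no camera call; for the wrist camera it gives the pose at the moment of the call.
- close_job(): hands the job in; it is judged then, once.
The state is a dict: "time_s": time; "joint_pos": joint angles; "qvel": joint speeds; "joint_torque": joint torques, N m; "ee_pos": TCP position; "ee_rot": TCP orientation; "wrist_force": force on the tool from outside, world axes, zero at the start; "torque": the same for the moment, N m; "finger_gap": opening from 0.0 (shut) to 1.0 (fully open); "grasp_force": force on a finger pad.
Only numpy, scipy, OpenCV 4.12 (cv2) and the standard library are available. Lean on these libraries where they do the work, as an engineer would, in place of code of your own. Each camera call takes 0.05 s, during which the arm holds its last target. There are 200 camera calls.

## Working session

There is one attempt and no reset: what is moved stays moved. The work goes in short steps, Python scripts to look and compute and a tool call to move; the robot and the scene stay as the last step left them, time stands still between calls to the robot, and variables do not carry over. Pictures are saved under pics/ and viewed, at most 10 in all, crops included, and the job is handed in when it is done.

Besides the shell and the picture viewer there is one more tool, called after "Call:" as name(argument=value, ...) on one line, values as JSON. send_rows: Moves the arm, as the interface text tells. Its arguments: {"type":"object","properties":{"steps":{"type":"string"},"claw":{"type":"number"},"newtons":{"type":"number"}},"required":["steps"]}

```bash
mkdir -p pics
python3 - <<'E'
from plant import *
import cv2,numpy as np
s=sense();print(s['time_s'],s['ee_pos'],s['ee_rot'])
for n in("top","side"):
    c=get_calibration(n);print(n,{k:np.round(v,3).tolist() if not isinstance(v,str) else v for k,v in c.items()})
    cv2.imwrite(f"pics/{n}0.png",get_image(n))
E
```

```text
0.0 [ 0.18506916 -0.59644323  0.23028029] [[ 9.55071883e-01  2.96373646e-01 -6.00684285e-04]
 [ 2.96374254e-01 -9.55070088e-01  1.85186189e-03]
 [-2.48525315e-05 -1.94668858e-03 -9.99998105e-01]]
top {'camera_matrix': [[424.398, 0.0, 282.785], [0.0, 424.398, 209.31], [0.0, 0.0, 1.0]], 'extrinsics': [[0.007, -1.0, -0.009, -0.018], [0.982, 0.005, 0.188, -0.569], [-0.188, -0.01, 0.982, -0.658], [0.0, 0.0, 0.0, 1.0]]}
side {'camera_matrix': [[425.823, 0.0, 282.284], [0.0, 425.823, 212.392], [0.0, 0.0, 1.0]], 'extrinsics': [[0.87, -0.493, -0.004, -0.484], [0.306, 0.533, 0.789, -0.177], [-0.387, -0.688, 0.614, -0.597], [0.0, 0.0, 0.0, 1.0]]}
```

View pics/top0.png

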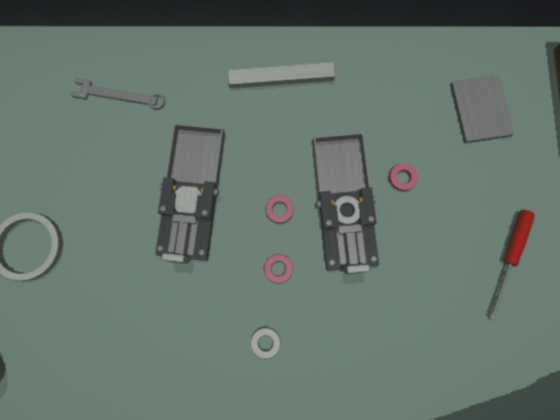

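View pics/side0.png

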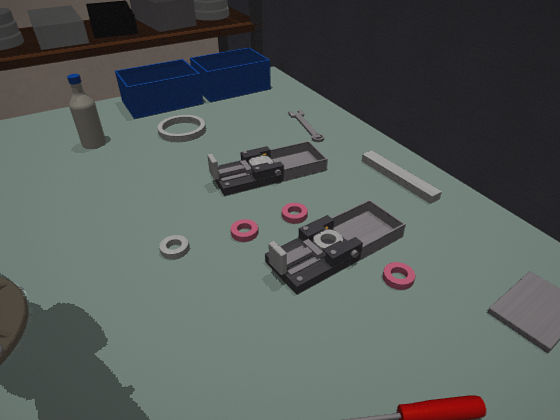

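Two holders are visible in the top view, at (187,200) and (347,210). The right one shows a round part with a hole, so it holds the ring. The left one holds a squarish plate. The loose ring at (266,343) and the pink rings at (280,209), (278,268) and (403,177) aren't meant. I'll confirm this in an enlarged crop and measure there.

```bash
cat > h.py <<'E'
import cv2,numpy as np
def ray(c,u,v,z):
    K=np.array(c["camera_matrix"]);E=np.array(c["extrinsics"]);R,t=E[:3,:3],E[:3,3]
    d=np.linalg.inv(K)@[u,v,1];d=R.T@(d*[1,-1,-1]);o=-R.T@t
    return o+d*(z-o[2])/d[2]
def proj(c,p):
    K=np.array(c["camera_matrix"]);E=np.array(c["extrinsics"]);q=E[:3,:3]@p+E[:3,3]
    q=K@(q*[1,-1,-1]);return q[:2]/q[2]
E
python3 - <<'E'
import cv2,numpy as np
a=cv2.imread("pics/top0.png")[120:290,140:400]
cv2.imwrite("pics/crop.png",cv2.resize(a,None,fx=3,fy=3,interpolation=cv2.INTER_CUBIC))
E
```

```text
(no output)
```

View pics/crop.png

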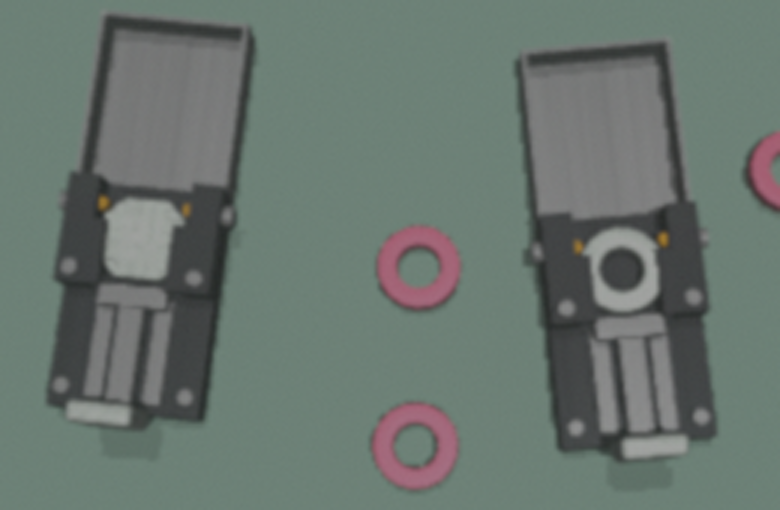

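The crop confirms it: the right holder at crop (622,269) holds the round ring with a hole, and the left one at (140,238) holds the square plate. The ring holder's tab top is at crop (654,446), and its tray rim corners are at (521,55) and (668,42).

Run:
```python
from plant import *
from h import *
c=get_calibration("top");cs=get_calibration("side")
f=lambda u,v,z:ray(c,140+(u-1)/3,120+(v-1)/3,z)
r=f(622,269,.034);t=f(654,446,.069);a=f(521,55,.03);b=f(668,42,.03)
print("ring",r,"tabtop",t,"rim",a,b,np.linalg.norm(a-b))
m=(a+b)/2;print("rim mid",m)
for n,p,q in(("tab-ring",t,r),("tab-rim",t,m),("ring-rim",r,m)):
    d=(q-p)[:2];print(n,np.linalg.norm(d),np.arctan2(d[1],d[0]))
d=(a-b)[:2];print("rim perp",np.arctan2(-d[0],d[1]))
print("side proj ring,tab",proj(cs,r),proj(cs,t))
```

```text
ring [ 0.57339243 -0.12458859  0.034     ] tabtop [ 0.47082564 -0.13454703  0.069     ] rim [ 0.7039911  -0.06767473  0.03      ] [ 0.71251154 -0.15554912  0.03      ] 0.08828650571090785
rim mid [ 0.70825132 -0.11161193  0.03      ]
tab-ring 0.10304910410237593 0.09678884058350021
tab-rim 0.23853086558630415 0.0963002792813323
ring-rim 0.13548178313682774 0.09592867357554892
rim perp 0.09665935263327403
side proj ring,tab [327.92983944 237.30250946] [276.93020402 245.89667749]
```

Everything agrees: rim width 88 mm, tab to ring 103 mm, and the yaw estimates are 0.096–0.097. I'll shut the fingers and go to holder x = -135 mm, behind the tab.

Call:
send_rows(steps="42 -40 0 0.05; 84 -80 0 0.1; 126 -121 10 0.15; 168 -161 20 0.2; 210 -202 30 0.204; 252 -242 40 0.204; 294 -282 50 0.204; 336 -322 60 0.204; 379 -363 70 0.204; 379 -363 80 0.204", claw=0)

```text
time_s: 1.35
ee_pos: [0.4414, -0.1329, 0.151]
ee_rot: [[0.994, 0.105, 0.001], [0.105, -0.994, 0.002], [0.001, -0.002, -1.0]]
wrist_force: [0.1, -0.3, -0.0]
finger_gap: -0.003
grasp_force: 0.0
```

```bash
cat > w.py <<'E'
from plant import *
from h import *
yaw=.0965;O=np.array([.5735,-.1245,0]);H=np.array([[np.cos(yaw),-np.sin(yaw),0],[np.sin(yaw),np.cos(yaw),0],[0,0,1]])
def rep():
    s=sense();R=np.array(s['ee_rot']);p=np.array(s['ee_pos'])
    print(s['time_s'],"holder mm",1e3*H.T@(p-O),"yaw",np.arctan2(R[1,0],R[0,0]),R[:,2],"F",s['wrist_force'],s['finger_gap'])
E
python3 - <<'E'
from w import *
rep()
cv2.imwrite("pics/w1.png",get_image("wrist"))
E
```

```text
1.35 holder mm [-132.31678204    4.3803247   150.99776802] yaw 0.10552280381284604 [ 7.48697461e-04  1.60815431e-03 -9.99998427e-01] F [ 0.05364806 -0.28331358 -0.00070312] -0.002809469934716174
```

View pics/w1.png

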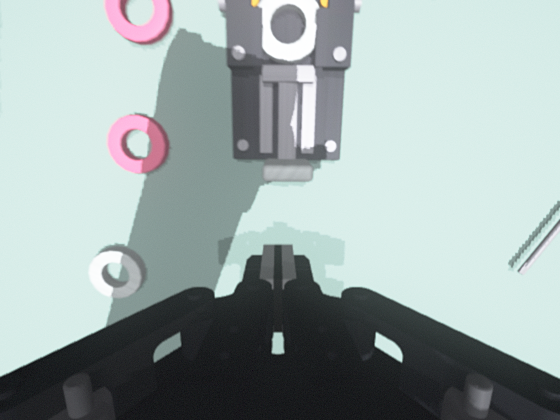

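Run:
```python
from w import *
rep();c=get_calibration("wrist")
for p in([-110,-18,69],[-110,18,69],[-98,18,69],[-98,-18,69],[0,0,34]):print(p,proj(c,O+H@(np.array(p)/1e3)))
```

```text
1.4 holder mm [-134.5458925     1.83883121  149.44964758] yaw 0.10174025088901659 [-0.0020924   0.0012095  -0.99999708] F [-0.9253752  -1.32084184 -2.13713587] 0.002270613436216701
[-110, -18, 69] [306.58873127 179.7032846 ]
[-110, 18, 69] [254.81064666 179.4646107 ]
[-98, 18, 69] [254.56982343 162.1818595 ]
[-98, -18, 69] [307.07733638 162.42478371]
[0, 0, 34] [281.37333719  17.86163161]
```

The wrist view shows the ring in the holder at (289,23) and the tab at (288,172). That is about 2–3 mm right of the prediction once the arm's motion is allowed for. I'll descend behind the tab with a small y correction.

Call:
send_rows(steps="0 1 20 0; 0 2 45 0; 0 2 70 0; 0 2 90 0; 0 2 105 0; 0 2 110 0; 0 2 110 0; 0 2 110 0; 0 2 110 0; 0 2 110 0")

```text
time_s: 2.65
ee_pos: [0.4401, -0.1399, 0.0417]
ee_rot: [[0.995, 0.097, 0.001], [0.097, -0.995, -0.0], [0.001, 0.0, -1.0]]
wrist_force: [-0.4, -0.7, 0.2]
finger_gap: 0.002
grasp_force: 0.0
```

```bash
python3 -c "
from w import *
rep();cv2.imwrite('pics/w2.png',get_image('wrist')[100:320,150:430])
c=get_calibration('wrist')
for p in([-110,-18,69],[-110,18,69]):print(p,proj(c,O+H@(np.array(p)/1e3))-[150,100])"
```

```text
2.65 holder mm [-134.26103799   -2.51200502   41.69830297] yaw 0.09692641275237608 [ 7.30649690e-04 -2.38085635e-04 -9.99999705e-01] F [-0.4497154  -0.6956272   0.18767704] 0.0017140223996135028
[-110, -18, 69] [169.40259194 131.46040539]
[-110, 18, 69] [ 73.55743182 131.50996318]
```

View pics/w2.png

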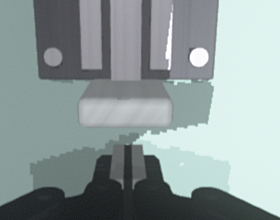

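The tab (crop u 78–172, centre 125) is lined up with the fingertips at 128. Now I'll push.

Call:
send_rows(steps="10 0 0 0; 20 0 0 0; 30 0 0 0; 40 0 0 0; 50 0 0 0; 58 0 0 0; 66 0 0 0; 72 0 0 0; 77 0 0 0; 77 0 0 0")

```text
time_s: 3.95
ee_pos: [0.5166, -0.1326, 0.0412]
ee_rot: [[0.995, 0.097, -0.0], [0.097, -0.995, 0.0], [-0.0, -0.0, -1.0]]
wrist_force: [-4.5, -2.1, 1.8]
finger_gap: 0.004
grasp_force: 2.2
```

```bash
python3 -c "
from w import *
rep();cv2.imwrite('pics/t3.png',cv2.resize(get_image('top')[120:290,260:430],None,fx=3,fy=3))"
```

```text
3.95 holder mm [-57.41585995  -2.55491538  41.15349937] yaw 0.09669686001957317 [-2.49278532e-04  2.88680054e-05 -9.99999969e-01] F [-4.48195197 -2.12087626  1.83804197] 0.0041509344613107485
```

View pics/t3.png

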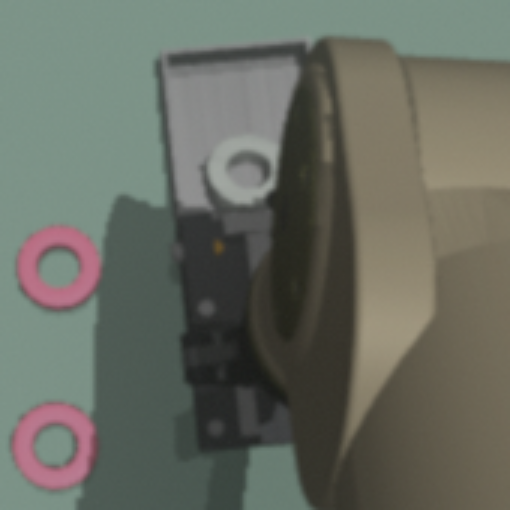

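The top view shows the ring at crop (243,170), just past the channel mouth with the pusher right behind it. The slide is at about 63 mm by my estimate, so I'll go on gently to the stop.

Call:
send_rows(steps="2 0 0 0; 4 0 0 0; 5 0 0 0; 6 0 0 0; 7 0 0 0; 8 0 0 0; 8 0 0 0; 8 0 0 0; 8 0 0 0; 8 0 0 0")

```text
time_s: 5.25
ee_pos: [0.5239, -0.1318, 0.0412]
ee_rot: [[0.995, 0.096, -0.001], [0.096, -0.995, -0.0], [-0.001, -0.0, -1.0]]
wrist_force: [-4.0, -1.9, 1.1]
finger_gap: 0.001
grasp_force: 2.4
```

```bash
python3 -c "
from w import *
rep()"
```

```text
5.25 holder mm [-50.03250266  -2.54028204  41.1673116 ] yaw 0.09655794874157465 [-6.44883914e-04 -2.15094324e-05 -9.99999792e-01] F [-3.99914033 -1.88791754  1.14430667] 0.0010003020087640106
```

The force is about 4.4 N with no sign of the stop yet. I'll push a little more.

Call:
send_rows(steps="1 0 0 0; 2 0 0 0; 3 0 0 0; 3 0 0 0; 4 0 0 0; 4 0 0 0; 4 0 0 0; 4 0 0 0; 4 0 0 0; 4 0 0 0")

```text
time_s: 6.5
ee_pos: [0.5249, -0.1318, 0.0411]
ee_rot: [[0.995, 0.096, -0.007], [0.096, -0.995, -0.0], [-0.007, -0.0, -1.0]]
wrist_force: [-18.4, -1.7, 15.0]
finger_gap: -0.003
grasp_force: 9.6
```

```bash
python3 -c "
from w import *
rep();cv2.imwrite('pics/s4.png',cv2.resize(get_image('side')[180:300,240:420],None,fx=3,fy=3))"
```

```text
6.5 holder mm [-49.12118517  -2.58018578  41.05092447] yaw 0.09584341491537304 [-6.65253772e-03 -3.69880738e-04 -9.99977803e-01] F [-18.42768944  -1.70627752  14.98694006] -0.0025650353343711014
```

View pics/s4.png

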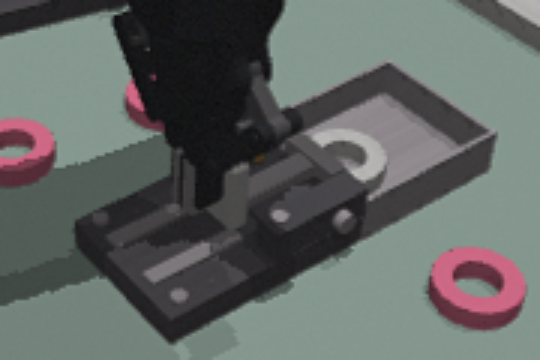

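The stop is reached, since the force jumped to 18 N at x = -49. The side view shows the ring at crop (345,158), at the tray's near end. I'll back off along -x and let the slide follow.

Call:
send_rows(steps="-6 0 0 0; -16 0 0 0; -28 0 0 0; -40 0 0 0; -52 0 0 0; -64 0 0 0; -76 0 0 0; -88 0 0 0; -98 0 0 0; -98 0 -10 0")

```text
time_s: 7.8
ee_pos: [0.4297, -0.1408, 0.0512]
ee_rot: [[0.995, 0.096, -0.001], [0.096, -0.995, 0.0], [-0.001, -0.001, -1.0]]
wrist_force: [0.7, 0.1, 0.2]
finger_gap: -0.004
grasp_force: 0.0
```

Call:
send_rows(steps="0 0 -20 0; 0 0 -60 0; 0 0 -110 0; 0 20 -130 0; 0 60 -130 0; 0 110 -130 0; 0 160 -130 0; 0 200 -130 0; 0 200 -130 0; 0 200 -130 0")

```text
time_s: 9.05
ee_pos: [0.4508, -0.339, 0.1817]
ee_rot: [[0.995, 0.097, 0.001], [0.097, -0.995, 0.001], [0.001, -0.001, -1.0]]
wrist_force: [-0.0, 0.6, 0.5]
finger_gap: -0.001
grasp_force: 0.0
```

Run:
```python
from w import *
rep()
for n,(a,b,x,y) in dict(top=(120,290,140,400),side=(180,300,240,420)).items():
    im=get_image(n);cv2.imwrite(f"pics/{n}5f.png",im);cv2.imwrite(f"pics/{n}5.png",cv2.resize(im[a:b,x:y],None,fx=3,fy=3,interpolation=cv2.INTER_CUBIC))
```

```text
9.05 holder mm [-142.82524204 -201.66364082  181.66934384] yaw 0.09763541973240575 [ 6.55078763e-04  6.68701458e-04 -9.99999562e-01] F [-0.00841056  0.61976145  0.52632778] -0.0005458958927468914
```

View pics/top5.png

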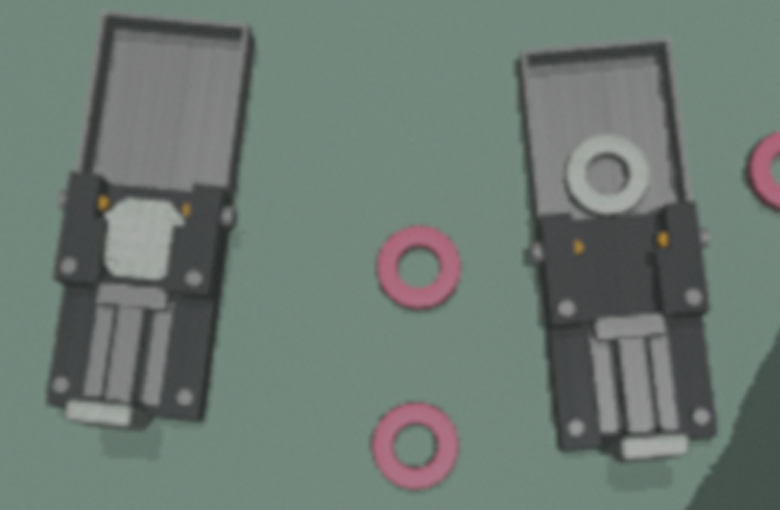

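View pics/side5.png

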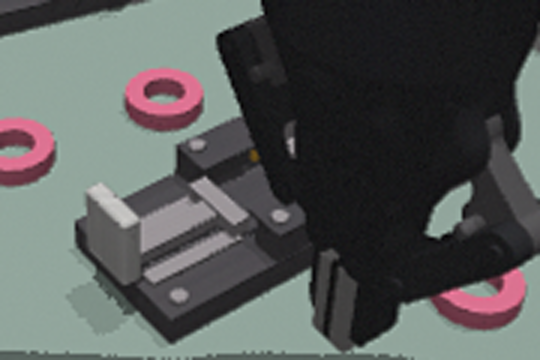

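The top view shows the tab back at crop (654,446), the same as at the start, and the plate hasn't moved. The ring is at crop (607,175), in the tray. In the side view the arm hides the ring. I'll compute where the ring lies, and whether its outline is that of a ring lying flat.

Run:
```python
from w import *
c=get_calibration("top");im=cv2.imread("pics/top5f.png")
m=(cv2.cvtColor(im,cv2.COLOR_BGR2GRAY)>150).astype('uint8');m[:160]=0;m[195:]=0;m[:,:322]=0;m[:,362:]=0
k=max(cv2.findContours(m,0,1)[0],key=cv2.contourArea);e=cv2.fitEllipse(k);print(e,cv2.boundingRect(k))
for z in(.02,):print(1e3*H.T@(ray(c,*e[0],z)-O), 50/1000*424/( -(np.array(c['extrinsics'])@np.r_[ray(c,*e[0],z),1])[2]))
P=lambda x,y,z:proj(c,O+H@np.array([x,y,z])/1)
cx,cy=(H.T@(ray(c,*e[0],.02)-O))[:2]
q=np.array([P(cx+.025*np.cos(t),cy+.025*np.sin(t),.02) for t in np.linspace(0,6.28,40)],'float32')
print("flat would look",cv2.fitEllipse(q))
```

```text
((342.336669921875, 177.3743438720703), (24.163578033447266, 25.3106689453125), 107.83960723876953) (330, 165, 26, 26)
[60.75798018 -0.87982131 20.        ] 28.02130747825826
flat would look ((342.3431396484375, 177.45883178710938), (27.0428524017334, 28.194232940673828), 107.50930786132812)
```

The ring is at holder x = 61 mm, y = -1 mm. Its ellipse ratio of 0.955 matches the 0.959 of a flat ring; one leaning on the lip would give about 0.85 or 1.0. The arm is clear, so I'll hand in.

```bash
python3 -c "
from plant import *
print(close_job())"
```

```text
the job is handed in; nothing more can be done
None
```

The job is handed in: I pushed the slide to its stop, the ring measures flat in its catch tray (61 mm along the holder, 1 mm off centre), the slide is back at rest, and the square plate is where it started; the hand-in gave no verdict.

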